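# Cover the keycaps, then open the acrylic cleaner

## Task

Cleaner must not drip on the open row of keycaps, so first lay the clear cover across the two end blocks of the keycap tray, setting it down gently and squarely between the end lips until it lies flat, and let go. Then press the bottle's red safety cap down, twist it anticlockwise until it is free and lift it off. Finish while still holding the cap level, straight over the bottle's mouth and about 5 cm clear of it, and leave the loose keycap, the keycap puller and the little jar where they are.

Things in the scene. Friction and masses are not known exactly. Their poses are not given: they have to be found in the camera images.
- cover: The loose cover as a whole (for contact and motion; origin at the centre of its underside). Clear pale-blue acrylic plate 196 (x) x 50 (y) x 5 mm with 10 mm black bands at both ends and a black finger bar on top; about 110 g.
- cover_grip (a point): Centre of the cover's black finger bar: 60 mm long (along the cover's x), 14 mm wide (y), 22 mm high, on the middle of the plate. The point is 16 mm above the plate's underside, 11 mm above its top face. The cover starts flat on the table. x runs along the plate, z up; either end may go to either end of the tray.
- tray_seat (a point): Middle of the tray's two seats, 36 mm above the table; x along the tray, z up. Two end blocks, each with a flat seat 16 mm deep and, outside it, a black lip 5 mm high; 206 mm between the lips, so the 196 mm cover has 5 mm play at each end. The keycaps between the blocks are lower than the seats. When the cover is seated its bar's centre is 16 mm above this point.
- bottle_mouth (a point): Centre of the rim of the bottle, 178 mm above the table, z up. White bottle, 72 mm diameter, blue label with a yellow band, in a black round stand. The shoulder narrows above 122 mm to 41 mm diameter at 147 to 152 mm; the neck is above, hidden by the cap.
- insert (a joint): The sprung pouring insert in the bottle's mouth: m pressed down; 0.003 while the cap is locked on, 0 when the cap is off. It pushes the cap up with 5 N when locked and 1.4 N more for every mm the cap is pressed.
- cap_center (a point): Centre of the red ribbed round cap (half-way up), 51 mm diameter, 30 mm high, flat top with a white turn arrow, about 30 g. Locked on, this point is 3 mm below bottle_mouth on the bottle's axis (175 mm above the table; skirt edge at 160 mm, top at 190 mm). Cap and mouth share their x direction while locked.
- cap: The cap as a whole (origin at the centre of its lower edge). Push-and-turn: pressed down 4 mm or more (11 N; bottoms at 7 mm, 15 N) and kept down it turns anticlockwise seen from above; it is free after 35 degrees (0.6 rad) and meets a stop at about 88 degrees (1.5 rad), so 60 degrees is a good turn. Then it springs up about 3 mm and lifts straight off. It cannot turn clockwise.
- bottle: The bottle clamped in its stand (origin under the stand's centre), fixed to the table. The stand is 120 mm in diameter and 10 mm high, with an 88 mm collar up to 40 mm.
- tray: The open keycap tray (origin under its centre), fixed to the table: 218 mm (its x) x 54 mm (y), a row of eight coloured keycaps between two frosted end blocks 22 mm thick, 41 mm high with their black lips.
- loose_keycap_center (a point): Centre of a loose purple keycap, 18 x 18 x 12 mm, lying beside the tray: leave it.
- puller_center (a point): Centre of the yellow handle (20 x 42 x 12 mm) of a keycap puller with steel wires (another 30 mm along its -y), lying near the bottle stand: leave it.
- jar_center (a point): Centre of a little amber jar with a black lid, 36 mm diameter, 26 mm high, standing near the bottle stand on the robot's side: leave it.
Mind the look-alikes: they are no part of the job. What is shaped like the cap but yellow is not meant.

How it is judged:
On the way, in this order (a step that is already met when the one before it is completed fails the run):
1. the cover lies flat and square on both end blocks of the tray, let go and at rest (x of cover_grip in the frame of tray_seat between -0.007 and 0.007 m and y of cover_grip in the frame of tray_seat between -0.012 and 0.012 m and z of cover_grip in the frame of tray_seat between 0.014 and 0.0178 m and angle between the x axis of cover_grip and the x axis of tray_seat, either way round below 0.1 rad and angle between cover_grip's own z axis and vertical below 0.02 rad and contact force between each of the arm, the fingers and cover below 0.1 N and linear speed of cover below 0.02 m/s), for 0.2 s.
2. the cap is pressed down on the bottle, not yet turned (z of cap_center in the frame of bottle_mouth below -0.0062 m and angle between the x axis of cap_center and the x axis of bottle_mouth, either way round below 0.3 rad and contact force between the fingers and cap above 0.5 N), for 0.04 s.
3. the cap is twisted free, still at the neck (angle between the x axis of cap_center and the x axis of bottle_mouth, either way round above 0.5 rad and z of cap_center in the frame of bottle_mouth below 0.006 m and horizontal distance between cap_center and bottle_mouth below 0.006 m), for 0.04 s.
At the end, for the whole second after the job is handed in: The cap is held still in the fingers, level within 11 degrees, within 25 mm of the bottle axis, lower edge 20 to 120 mm above the rim, off the bottle; the cover lies flat, untouched, at rest on both seats, within 7 mm along, 12 mm across and 6 degrees (all of step 1 and z of cap_center in the frame of bottle_mouth between 0.035 and 0.135 m and horizontal distance between cap_center and bottle_mouth below 0.025 m and angle between cap_center's own z axis and vertical below 0.2 rad and contact force between the fingers and cap above 0.5 N and contact force between cap and bottle below 0.05 N and linear speed of cap below 0.03 m/s); the arm keeps its last pose, push and grip.
It fails at once if the cover is dropped or slammed on the tray (linear speed of cover above 0.4 m/s and z of cover_grip in the frame of tray_seat below 0.04 m and horizontal distance between cover_grip and tray_seat below 0.05 m).
It fails at once if the loose keycap is moved (distance of loose_keycap_center from where it was at the start of the episode above 0.015 m).
It fails at once if the keycap puller is moved (distance of puller_center from where it was at the start of the episode above 0.015 m).
It fails at once if the little jar is moved (distance of jar_center from where it was at the start of the episode above 0.015 m).
It also fails if it takes over 67 s, if anything falls off the work surface, if the arm or the gripper's body presses on something with over 40 N, if the wrist force passes 120 N, or if a joint passes its speed limit or range.

## Robot

A 6-joint arm with a two-finger parallel gripper is mounted at the origin on the work surface. World frame = base frame: x ahead of the robot, y to its left, z up, the work surface at z = 0. Lengths are in m, angles in rad, forces in N, time in s.
With the tool pointing down it reaches from about 0.25 to 0.725 m from the base axis. Payload 4 kg.
Tool frame: the origin (TCP) lies on the centre line of the jaws, within the pads' length; the fingertips stand 17 mm ahead of it and the grasp point (between the pads) lies 2 mm behind it; z points along the fingers, y is the line along which they close (so a half turn about z gives the same grasp; the last joint's range is limited). The gripper opens to 85 mm and grips with 20 to 120 N. Pads are 22 mm wide; open, the fingers measure 114 mm over their backs; the gripper's body (76 mm by 85 mm) begins 54 mm behind the grasp point. The pads swing forward as they close: fully open they stand 13 mm farther back than shut.
Start: joints at [-1.14, 0.241, 0.005, 1.335, 0, 1.571], TCP at [0.209, -0.454, 0.248] pointing down, gripper open.
Joint ranges: [-2.72, 2.72], [-1.05, 1.87], [-1.09, 1.28], [-1.99, 2.15], [-1.42, 1.44], [-3.14, 3.14]. Speed limits (rad/s): [2.79, 2.79, 3.14, 3.14, 3.14, 3.14].

## Interface

Orientations are given as a unit quaternion [x, y, z, w].
In Python, from workcell import get_obs, imaging, order gives the robot as it stands.
- The arm moves only by the tool apply_moves, never from a script. Its argument "targets" is a list that holds one entry, the list of rows, each a list of 5 numbers: the shift along the world's x, y, z in units of 40 mm (1.0 is 40 mm), then the turn about the world's z in degrees, then the gripper command: -1 is shut, 1 is fully open, values between are in proportion. In form: [[[dx, dy, dz, turn, fingers], ...]]. A call has 1 to 8 rows; each row shifts and turns the commanded pose from where the row before left it; what a row does not reach is not made up. A row lasts 1/12 s, in which the tool goes at most 41.7 mm and 7.16 degrees, less where a joint would pass 70% of its speed; a pose out of reach is approached as far as the arm can. A call is refused whole if a number of a shift passes 1 or a number of a turn 7.16, either way. A call with a gripper value outside its range is refused whole. The fingers move at their own pace and stop on an object; the grip force is fixed at half the most. Time passes only in rows, so rows that do not move let the fingers close. It gives the time, the measured TCP pose, the force, the opening and the grip force at its end, in the units of the state.
- get_obs(): the state, without advancing time (a new reading comes with each control period).
- imaging.camera(name): name is "scene" or "side" or "wrist"; returns (picture, depth): 384x512x3 uint8, blue, green, red; 384x512 float32, m along the optical axis (not along the pixel's ray), 0 where there is no reading.
- imaging.get_calibration(name): a dict with "camera_matrix" (3x3 intrinsics, pixels), "eye" and "rotation" of the camera in the world; the wrist camera has in their place "hand_eye" (4x4, takes a point from camera to tool coordinates, whose origin is the TCP and whose axes are the flange's). Camera axes: x right, y down, z forward; pixel columns grow to the right and rows downward; lengths in m; the calibration is good to about 2 mm. A picture is of the moment at which its call begins: read the wrist's pose just before it. get_calibration takes no time and is no camera call.
- order.job_done(): hands the job in; it is judged then, once.
The state is a dict: "clock": time; "joint_pos": joint angles; "joint_vel": joint speeds; "tau": joint torques, N m; "eef_pos": TCP position; "tool_rot": TCP orientation; "ft_force": force on the tool from outside, world axes, zero at the start; "ft_torque": the same for the moment, N m; "grip_width": finger opening in m; "grasp_force": force on a finger pad.
Only numpy, scipy, OpenCV 4.12 (cv2) and the standard library are available. Lean on these libraries where they do the work, as an engineer would, in place of code of your own. Each camera call takes 0.05 s, during which the arm holds its last target. There are 200 camera calls.

## Working session

There is one attempt and no reset: what is moved stays moved. The work goes in short steps, Python scripts to look and compute and a tool call to move; the robot and the scene stay as the last step left them, time stands still between calls to the robot, and variables do not carry over. Pictures are saved under pics/ and viewed, at most 10 in all, crops included, and the job is handed in when it is done.

Besides the shell and the picture viewer there is one more tool, called as a command line: name --argument value ..., lists and objects as JSON in quotes. apply_moves: Moves the arm, as the interface text tells. Its arguments: {"type":"object","properties":{"targets":{"type":"array","items":{"type":"array","items":{"type":"array","items":{"type":"number"}}}}},"required":["targets"]}

```bash
mkdir -p pics; ls; cat > h.py <<'E'
import numpy as np, cv2
from workcell import get_obs, imaging, order
from scipy.spatial.transform import Rotation as R
def cam(name):
    o=get_obs(); im,d=imaging.camera(name); c=imaging.get_calibration(name)
    K=np.array(c["camera_matrix"])
    if name=="wrist":
        H=np.array(c["hand_eye"]); Rt=R.from_quat(o["tool_rot"]).as_matrix()
        Rc=Rt@H[:3,:3]; e=Rt@H[:3,3]+np.array(o["eef_pos"])
    else: Rc=np.array(c["rotation"]); e=np.array(c["eye"])
    return im,d,K,Rc,e
def onplane(uv,z,K,Rc,e):
    uv=np.atleast_2d(np.asarray(uv,float)); r=np.c_[uv,np.ones(len(uv))]@np.linalg.inv(K).T@Rc.T
    return e+r*((z-e[2])/r[:,2])[:,None]
def cloud(d,K,Rc,e):
    v,u=np.indices(d.shape); p=np.stack([u,v,np.ones_like(u)],-1)@np.linalg.inv(K).T*d[...,None]
    return p@Rc.T+e
E
python3 - <<'E'
from h import *
for n in("scene","side"):
    im,d,K,Rc,e=cam(n); cv2.imwrite(f"pics/{n}0.png",im); print(n,K.tolist(),Rc.round(3).tolist(),e,(d>0).mean())
    np.savez(f"pics/{n}0.npz",im=im,d=d,K=K,Rc=Rc,e=e)
print(get_obs())
E
```

```text
pics
scene [[435.8186328329157, 0.0, 254.0817354460008], [0.0, 435.8186328329157, 195.99504304252764], [0.0, 0.0, 1.0]] [0.808, 0.532, -0.134, -0.215] [ 0.9988125  -0.18751184  0.98975682] 0.9960378011067709
side [[393.33872036629805, 0.0, 256.266851774977], [0.0, 393.33872036629805, 193.76765278195882], [0.0, 0.0, 1.0]] [-0.171, 0.898, -0.396, 0.083] [0.30144669 0.58572011 0.66347887] 0.99591064453125
{'clock': 0.1, 'joint_pos': array([-1.14003478e+00,  2.41329104e-01,  3.84948547e-03,  1.33516140e+00,
       -1.20796237e-05,  1.57080117e+00]), 'joint_vel': array([-0.00016356, -0.00094742,  0.00328436, -0.00028061,  0.00114016,
       -0.00198672]), 'tau': array([-4.50634552e-04, -3.73137438e+01,  2.53010291e+01,  1.08605743e-02,
       -7.40147442e-06, -4.04835845e-06]), 'eef_pos': array([ 0.2085598 , -0.45384997,  0.24750257]), 'tool_rot': array([ 9.76895187e-01,  2.13716969e-01, -2.03026077e-04, -8.99745742e-04]), 'ft_force': array([-0.33821358,  0.29222479, -0.20027368]), 'ft_torque': array([ 0.00873072, -0.00153556,  0.00633538]), 'grasp_force': 0.0, 'grip_width': 0.08575962384866237}
```

```bash
sed -i 's/else: Rc=np.array(c\["rotation"\])/else: Rc=R.from_quat(c["rotation"]).as_matrix()/' h.py
```

```text
(no output)
```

View pics/scene0.png

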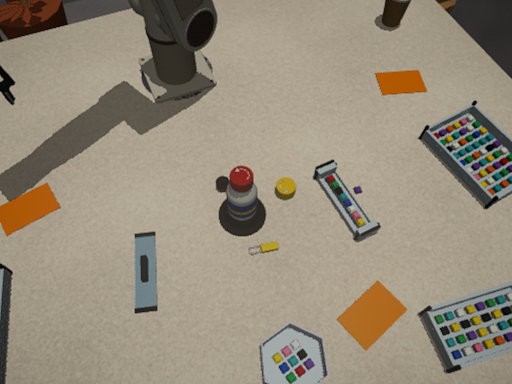

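View pics/side0.png

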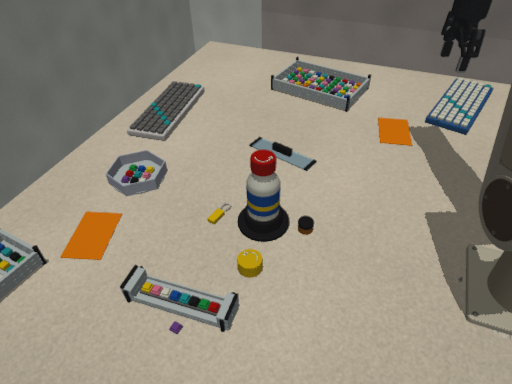

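The scene view shows the cover at (146,270), its bar at (144,268), the tray from (326,168) to (367,230), the red cap at (241,178), the jar at (222,183), the puller at (265,248) and the loose keycap at (358,190). The yellow look-alike is at (286,187). The side view agrees.

```bash
cat > m0.py <<'E'
from h import *
def ctr(mask,P,zlo,zhi,box,name):
    (x0,y0,x1,y1)=box; m=np.zeros_like(mask); m[y0:y1,x0:x1]=mask[y0:y1,x0:x1]
    z=P[...,2]; m&=(z>zlo)&(z<zhi); p=P[m]
    if len(p)<5: print(name,len(p)); return
    r=cv2.minAreaRect((p[:,:2]*1000).astype(np.float32)); ps=np.percentile(p[:,2],[5,50,95]).round(3)
    print(name,len(p),"rect c",np.round(r[0],1),"size",np.round(r[1],1),"ang",round(r[2],1),"z",ps,"med",np.median(p,0).round(4))
B={"scene":dict(bar=(130,225,162,318),cov=(130,225,162,318),tray=(308,155,385,245),cap=(225,160,258,195),jar=(212,172,232,195),kc=(350,183,366,197),pul=(245,238,282,260)),
"side":dict(bar=(245,132,320,172),cov=(245,132,320,172),tray=(115,262,245,330),cap=(245,148,282,178),jar=(295,212,318,238),kc=(166,320,186,334),pul=(205,200,235,226))}
for n in B:
    f=np.load(f"pics/{n}0.npz"); im,d,K=f["im"],f["d"],f["K"]; Rc=R.from_quat(imaging.get_calibration(n)["rotation"]).as_matrix(); e=f["e"]
    P=cloud(d,K,Rc,e); hsv=cv2.cvtColor(im,cv2.COLOR_BGR2HSV); H,S,V=cv2.split(hsv); b=B[n]; print(n)
    al=V>=0
    ctr(V<60,P,.012,.05,b["bar"],"bar"); ctr((H>90)&(H<115)&(S>40)|(V<60),P,-.01,.015,b["cov"],"cover")
    ctr(al,P,.03,.06,b["tray"],"traytop"); ctr(V<60,P,.034,.06,b["tray"],"lips"); ctr(al,P,.008,.06,b["tray"],"tray")
    ctr(((H<8)|(H>172))&(S>120),P,.15,.25,b["cap"],"cap"); ctr(al,P,.183,.2,b["cap"],"captop"); ctr(al,P,.015,.05,b["jar"],"jar")
    ctr((H>125)&(H<150)&(S>80),P,-.01,.03,b["kc"],"kc"); ctr((H>20)&(H<32)&(S>120),P,-.01,.03,b["pul"],"pul")
    print("table z",np.median(P[300:330,200:240,2]))
E
python3 m0.py
```

```text
scene
bar 169 rect c [ 580.8 -270.9] size [13.7 57.9] ang 73.3 z [0.019 0.026 0.029] med [ 0.5842 -0.2711  0.0263]
cover 1355 rect c [ 579.4 -272.2] size [ 48.2 194.7] ang 74.2 z [0.002 0.005 0.008] med [ 0.5944 -0.2744  0.0051]
traytop 410 rect c [602.3 251.5] size [220.   65.5] ang 3.3 z [0.032 0.036 0.042] med [0.6913 0.2499 0.0364]
lips 93 rect c [603.  246.6] size [218.9  58.1] ang 2.5 z [0.035 0.04  0.044] med [0.7073 0.2493 0.0401]
tray 1637 rect c [601.6 264.2] size [220.   92.2] ang 3.2 z [0.009 0.02  0.039] med [0.6032 0.2477 0.0196]
cap 453 rect c [533.3  -5.3] size [50.  48.8] ang 10.0 z [0.166 0.189 0.192] med [ 0.5403 -0.0087  0.189 ]
captop 408 rect c [531.8  -3.5] size [49.8 51.9] ang 67.3 z [0.186 0.19  0.192] med [ 0.5339 -0.0047  0.1897]
jar 141 rect c [434.9 -18.4] size [33.8 35.3] ang 66.5 z [0.021 0.026 0.029] med [ 0.4371 -0.0192  0.0256]
kc 36 rect c [585.9 300.7] size [14.2 15.6] ang 86.6 z [0.002 0.009 0.014] med [0.587  0.299  0.0091]
pul 142 rect c [641.2  21.2] size [40.8 19.1] ang 79.1 z [0.003 0.011 0.015] med [0.6432 0.0202 0.0112]
table z 4.8218974335
[... 413 characters left out ...]
0.041 0.042] med [0.4988 0.256  0.0407]
tray 3190 rect c [594.9 248.6] size [237.8 138.8] ang 26.8 z [0.009 0.02  0.04 ] med [0.5948 0.2574 0.0198]
cap 535 rect c [529.8  -1.4] size [48.3 50.4] ang 19.8 z [0.164 0.188 0.191] med [0.527  0.0115 0.1882]
captop 389 rect c [530.3  -1.8] size [50.9 51.7] ang 69.2 z [0.184 0.19  0.191] med [0.529  0.0021 0.1899]
jar 188 rect c [433.7 -15.5] size [33.7 35.4] ang 19.9 z [0.018 0.026 0.028] med [ 0.4328 -0.0139  0.0257]
kc 86 rect c [582.2 304.5] size [16.2 16.4] ang 83.4 z [0.004 0.01  0.013] med [0.5805 0.3072 0.0101]
pul 151 rect c [638.7  24.6] size [40.3 22.1] ang 81.1 z [0.003 0.011 0.014] med [0.6381 0.0271 0.0115]
table z 0.015462396849288629
```

apply_moves --targets '[[[0.75, 0.38, 0, 5, 1], [0.75, 0.38, 0, 5, 1], [0.75, 0.38, 0, 5, 1], [0.75, 0.38, 0, 5, 1], [0.75, 0.38, 0, 5, 1], [0.75, 0.38, 0, 5, 1], [0.75, 0.38, 0, 5, 1], [0.75, 0.38, 0, 5, 1]]]'

```text
clock: 0.77
eef_pos: [0.4499, -0.3315, 0.2478]
tool_rot: [0.844, 0.537, -0.0, -0.001]
ft_force: [-1.4, -0.4, -0.3]
grip_width: 0.0856
grasp_force: 0.0
```

```bash
python3 -c "
from h import *
o=get_obs();print(o['clock'],o['joint_pos'].round(3),o['eef_pos'],R.from_quat(o['tool_rot']).as_matrix().round(3)[:,0])"
```

```text
0.7667 [-0.635  0.359  0.168  1.38  -0.     1.373] [ 0.44987118 -0.33154167  0.24776663] [0.424 0.906 0.   ]
```

apply_moves --targets '[[[0.4, 0.19, -0.1, 7.1, 1], [0.4, 0.19, -0.1, 7.1, 1], [0.4, 0.19, -0.1, 7.1, 1], [0.4, 0.19, -0.1, 7.1, 1], [0.4, 0.19, -0.1, 7.1, 1], [0.4, 0.19, -0.1, 7.1, 1], [0.4, 0.19, -0.1, 7.1, 1], [0.4, 0.19, -0.1, 7.1, 1]]]'

```text
clock: 1.43
eef_pos: [0.5772, -0.2713, 0.2153]
tool_rot: [0.486, 0.874, -0.0, -0.001]
ft_force: [-0.1, -0.0, -0.2]
grip_width: 0.0854
grasp_force: 0.0
```

apply_moves --targets '[[[0, 0, -0.1, 7.1, 1], [0, 0, -0.1, 7.1, 1], [0, 0, -0.1, 7.1, 1], [0, 0, -0.1, 7.1, 1], [0, 0, -0.1, 7.1, 1], [0, 0, 0, 7.1, 1], [0, 0, 0, 0, 1], [0, 0, 0, 0, 1]]]'

```text
clock: 2.1
eef_pos: [0.5766, -0.2718, 0.1957]
tool_rot: [0.14, 0.99, 0.0, -0.001]
ft_force: [0.4, 1.1, -0.0]
grip_width: 0.0855
grasp_force: 0.0
```

```bash
cat > look.py <<'E'
from h import *
import sys
n=sys.argv[1]; im,d,K,Rc,e=cam(n); cv2.imwrite(f"pics/{sys.argv[2]}.png",im)
o=get_obs(); m=R.from_quat(o['tool_rot']).as_matrix()
print(o['clock'],o['eef_pos'].round(4),"yawx",np.degrees(np.arctan2(m[1,0],m[0,0])).round(2),"tz",m[:,2].round(3),"q6",o['joint_pos'][5].round(3),"cam",e.round(3))
P=cloud(d,K,Rc,e); np.savez(f"pics/{sys.argv[2]}.npz",im=im,d=d,K=K,Rc=Rc,e=e,P=P,eef=o['eef_pos'])
E
python3 look.py wrist w1
```

```text
2.15 [ 0.5767 -0.2719  0.196 ] yawx 163.91 tz [-0.001  0.    -1.   ] q6 -0.16 cam [ 0.503 -0.249  0.321]
```

View pics/w1.png

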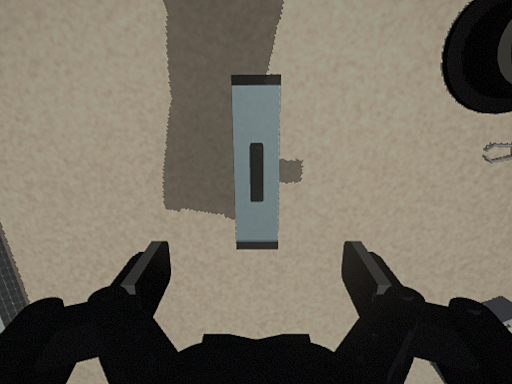

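The wrist view shows the cover upright at u 232–281, v 75–248, with its bar at about (257,172). The fingers lie below it in the frame.

```bash
cat > bar.py <<'E'
from h import *
import sys
f=np.load(f"pics/{sys.argv[1]}.npz"); im,K,Rc,e,P=[f[k] for k in("im","K","Rc","e","P")]
H,S,V=cv2.split(cv2.cvtColor(im,cv2.COLOR_BGR2HSV))
def rect(m,z,name):
    m=m.astype(np.uint8); n,l,st,_=cv2.connectedComponentsWithStats(m)
    i=1+np.argmax(st[1:,4]); v,u=np.where(l==i); p=onplane(np.c_[u,v],z,K,Rc,e)[:,:2]*1000
    r=cv2.minAreaRect(p.astype(np.float32)); print(name,np.round(r[0],1),np.round(r[1],1),round(r[2],2),"z",np.median(P[l==i][:,2]).round(4))
b=np.zeros(V.shape,bool); b[120:225,240:275]=1
rect((V<60)&b&(P[...,2]>.015),.027,"bar")
b[:]=0; b[60:260,220:295]=1
rect((H>90)&(H<115)&(S>50)&(V>100)&b|(V<60)&b&(P[...,2]>-.01),.005,"cover")
E
python3 bar.py w1
```

```text
bar [ 577.3 -270.5] [12.4 59.2] 74.2 z 0.0263
cover [ 582.4 -272. ] [13.3 64.7] 74.2 z 0.0262
```

apply_moves --targets '[[[0.02, 0.03, -0.7, 0.3, -0.3], [0, 0, -0.7, 0, -0.3], [0, 0, -0.7, 0, -0.3], [0, 0, -0.7, 0, -0.3], [0, 0, -0.6, 0, -0.3], [0, 0, -0.4, 0, -0.3], [0, 0, -0.25, 0, -0.3], [0, 0, -0.15, 0, -0.3]]]'

```text
clock: 2.82
eef_pos: [0.5768, -0.2704, 0.0267]
tool_rot: [0.137, 0.991, 0.0, -0.001]
ft_force: [-0.3, 0.2, 0.1]
grip_width: 0.03
grasp_force: 0.0
```

apply_moves --targets '[[[0, 0, -0.05, 0, -0.3], [0, 0, 0, 0, -1], [0, 0, 0, 0, -1], [0, 0, 0, 0, -1], [0, 0, 0, 0, -1], [0, 0, 0, 0, -1]]]'

```text
clock: 3.32
eef_pos: [0.5783, -0.271, 0.0274]
tool_rot: [0.136, 0.991, -0.0, 0.001]
ft_force: [-0.2, 0.7, 1.1]
grip_width: 0.0127
grasp_force: 61.9
```

apply_moves --targets '[[[0, 0, 0.1, 0, -1], [0, 0, 0.4, 0, -1], [0, 0, 0.8, 0, -1], [0, 0, 0.9, 0, -1], [0, 0, 0.9, 0, -1], [0, 0, 0.9, 0, -1], [0, 0, 0.9, 0, -1], [0, 0, 0.9, 0, -1]]]'

```text
clock: 3.98
eef_pos: [0.577, -0.2705, 0.2604]
tool_rot: [0.136, 0.991, 0.0, -0.0]
ft_force: [1.3, -1.2, -1.0]
grip_width: 0.0128
grasp_force: 61.6
```

apply_moves --targets '[[[0, 0.2, 0.3, 0, -1], [0, 0.5, 0, 0, -1], [0, 0.7, 0, 0, -1], [0, 0.8, 0, 2, -1], [0, 0.8, 0, 3, -1], [0, 0.8, 0, 3, -1], [0, 0.8, 0, 3, -1], [0.1, 0.8, 0, 3, -1]]]'

```text
clock: 4.65
eef_pos: [0.5806, -0.0533, 0.2707]
tool_rot: [0.013, 1.0, -0.0, -0.0]
ft_force: [-0.3, -0.5, -2.1]
grip_width: 0.0123
grasp_force: 61.6
```

apply_moves --targets '[[[0.1, 0.8, 0, 3, -1], [0.1, 0.8, 0, 2, -1], [0.1, 0.8, 0, 0, -1], [0.1, 0.8, 0, 0, -1], [0.1, 0.8, 0, 0, -1], [0, 0.7, 0, 0, -1], [0, 0.5, 0, 0, -1], [0, 0.2, 0, 0, -1]]]'

```text
clock: 5.32
eef_pos: [0.601, 0.1645, 0.2701]
tool_rot: [-0.031, 1.0, 0.0, -0.0]
ft_force: [-0.1, -0.6, -1.3]
grip_width: 0.0122
grasp_force: 61.6
```

```bash
python3 look.py wrist w2
```

```text
5.3667 [0.6011 0.1645 0.27  ] yawx -176.39 tz [-0.001  0.001 -1.   ] q6 0.204 cam [0.525 0.161 0.395]
```

View pics/w2.png

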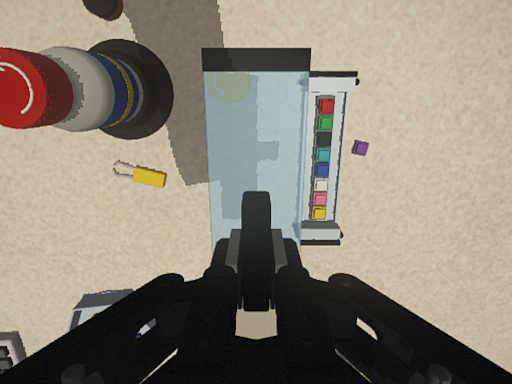

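The wrist view shows the cover held level, u 203–311. The tray lies to its right, u 305–357, with the far lip at about (335,75) and the near lip at (322,240). The loose keycap is at (360,148).

```bash
cat > tray.py <<'E'
from h import *
f=np.load("pics/w2.npz"); im,K,Rc,e,P=[f[k] for k in("im","K","Rc","e","P")]
V=im.max(-1); b=np.zeros(V.shape,bool); b[60:260,313:365]=1
top=b&(P[...,2]>.033)&(P[...,2]<.05)
lip=b&(V<60)&(P[...,2]>.033)&(P[...,2]<.048)
L=[]
for nm,s in(("robot-side block",slice(60,120)),("far block",slice(200,260))):
    m=np.zeros_like(b); m[s]=True
    v,u=np.where(top&m); p=onplane(np.c_[u,v],.038,K,Rc,e)[:,:2]*1000
    v,u=np.where(lip&m); q=onplane(np.c_[u,v],.041,K,Rc,e)[:,:2]*1000
    print(nm,"x",p[:,0].min().round(1),p[:,0].max().round(1),"ymax",p[:,1].max().round(1),p[:,1].min().round(1),"lip",np.percentile(q[:,0],[2,50,98]).round(1),"ymax",q[:,1].max().round(1),len(q),np.median(P[lip&m][:,2]).round(4))
    vx=np.polyfit(q[:,1],q[:,0],1); print("slope dx/dy deg",np.degrees(np.arctan(vx[0])).round(2))
# rows of caps: right side wall outer edge via line through block ymax corners
# cover edges in hand at z of underside
hsv=cv2.cvtColor(im,cv2.COLOR_BGR2HSV)
m=(V<60)&(P[...,2]>.2); m[:, :190]=0; m[:,325:]=0; m[90:]=0
v,u=np.where(m); z=np.median(P[m][:,2]); p=P[m]; r=cv2.minAreaRect((p[:,:2]*1000).astype(np.float32)); print("band",z,r)
E
python3 tray.py
cat > m1.py <<'E'
from h import *
for n in("scene","side"):
    im,d,K,Rc,e=cam(n); P=cloud(d,K,Rc,e); np.savez(f"pics/{n}1.npz",im=im,P=P); cv2.imwrite(f"pics/{n}1.png",im)
    x0,y0,x1,y1={"scene":(300,150,390,245),"side":(115,262,245,330)}[n]
    m=np.zeros(d.shape,bool); m[y0:y1,x0:x1]=1; z=P[...,2]
E

```

```text
robot-side block x 494.4 517.7 ymax 276.7 223.9 lip [495.  498.1 505.2] ymax 275.4 203 0.0404
slope dx/dy deg 0.23
far block x 687.2 713.9 ymax 286.1 247.0 lip [697.9 706.7 710.6] ymax 284.8 138 0.0397
slope dx/dy deg -5.58
band 0.247419288127601 ((514.8432006835938, 160.3330535888672), (20.060222625732422, 49.79046630859375), 3.4961063861846924)
```

apply_moves --targets '[[[0, 0.4, 0, -0.5, -1], [0.02, 0.6, 0, 0, -1], [0, 0.6, 0, 0, -1], [0, 0.4, -0.3, 0, -1], [0, 0.18, -0.6, 0, -1], [0, 0, -0.8, 0, -1], [0, 0, -0.8, 0, -1], [0, 0, -0.8, 0, -1]]]'

```text
clock: 6.03
eef_pos: [0.6021, 0.2474, 0.1363]
tool_rot: [-0.025, 1.0, -0.0, -0.0]
ft_force: [0.2, 0.6, -1.0]
grip_width: 0.0121
grasp_force: 61.6
```

apply_moves --targets '[[[0, 0, -0.6, 0, -1], [0, 0, -0.4, 0, -1], [0, 0, -0.3, 0, -1], [0, 0, 0, 0, -1], [0, 0, 0, 0, -1]]]'

```text
clock: 6.45
eef_pos: [0.6016, 0.2471, 0.0849]
tool_rot: [-0.025, 1.0, -0.001, -0.001]
ft_force: [0.5, -0.9, -1.2]
grip_width: 0.0123
grasp_force: 61.5
```

```bash
python3 look.py side s2; python3 look.py wrist w3; python3 -c "
import cv2,numpy as np
a=cv2.imread('pics/s2.png')[235:345,95:265]; b=cv2.imread('pics/w3.png')[0:330,130:430]
a=cv2.resize(a,(480,311)); cv2.imwrite('pics/c2.png',np.hstack([a,cv2.resize(b,(283,311))]))"
```

```text
6.5 [0.6025 0.2477 0.0864] yawx -177.17 tz [-0. -0. -1.] q6 0.341 cam [0.301 0.586 0.663]
6.55 [0.6032 0.2481 0.0872] yawx -177.16 tz [ 0.002  0.    -1.   ] q6 0.341 cam [0.526 0.245 0.211]
```

View pics/c2.png

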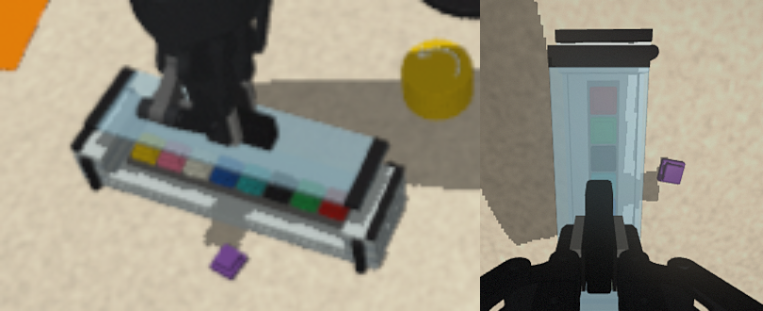

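The crops show the cover about 25 mm above the tray and parallel to it. In the wrist crop the robot-side lip is just beyond the cover's band, and it shows a little farther to the right.

```bash
cat > fit.py <<'E'
from h import *
f=np.load("pics/w3.npz"); im,K,Rc,e,P,eef=[f[k] for k in("im","K","Rc","e","P","eef")]
V=im.max(-1); b=np.zeros(V.shape,bool); b[15:85,190:325]=1
m=(V<60)&b; 
for nm,lo,hi,z in(("lip",.033,.048,.041),("band",.053,.075,.064)):
    k=m&(P[...,2]>lo)&(P[...,2]<hi); v,u=np.where(k)
    p=onplane(np.c_[u,v],z,K,Rc,e)[:,:2]*1000; r=cv2.minAreaRect(p.astype(np.float32))
    print(nm,len(p),np.median(P[k][:,2]),"x",p[:,0].min().round(1),p[:,0].max().round(1),"y",np.percentile(p[:,1],[1,99]).round(1),np.round(r[0],1),np.round(r[1],1),round(r[2],1),"uv",u.min(),u.max(),v.min(),v.max())
print(eef)
E
python3 fit.py
```

```text
lip 1424 0.04039739230619595 x 494.0 508.7 y [220.5 275.8] [498.6 248.9] [57.8 14.5] 83.5 uv 210 318 31 62
band 2448 0.06359352068031514 x 505.3 517.0 y [220.2 268.8] [511.1 244.5] [ 9.3 49.6] 2.8 uv 202 310 48 70
[0.60315088 0.24809746 0.08724877]
```

apply_moves --targets '[[[0, 0.1, 0, 0.1, -1], [0, 0, -0.15, 0, -1], [0, 0, -0.15, 0, -1], [0, 0, -0.1, 0, -1], [0, 0, -0.07, 0, -1], [0, 0, -0.05, 0, -1], [0, 0, 0, 0, -1], [0, 0, 0, 0, -1]]]'

```text
clock: 7.22
eef_pos: [0.6023, 0.2524, 0.0653]
tool_rot: [-0.026, 1.0, -0.0, -0.0]
ft_force: [1.2, -0.6, -0.5]
grip_width: 0.0125
grasp_force: 61.6
```

apply_moves --targets '[[[0, 0, -0.03, 0, -1], [0, 0, -0.03, 0, -1], [0, 0, 0, 0, -1], [0, 0, 0, 0, -1]]]'

```text
clock: 7.55
eef_pos: [0.6027, 0.2526, 0.0634]
tool_rot: [-0.026, 1.0, 0.0, 0.0]
ft_force: [0.2, 0.3, 0.2]
grip_width: 0.0124
grasp_force: 61.6
```

apply_moves --targets '[[[0, 0, -0.03, 0, -1], [0, 0, -0.02, 0, -1], [0, 0, 0, 0, -1], [0, 0, 0, 0, -1]]]'

```text
clock: 7.88
eef_pos: [0.6027, 0.2526, 0.0634]
tool_rot: [-0.026, 1.0, 0.0, 0.001]
ft_force: [-2.9, -1.3, 9.2]
grip_width: 0.0125
grasp_force: 62.9
```

apply_moves --targets '[[[0, 0, 0.03, 0, -1], [0, 0, 0, 0, -0.6], [0, 0, 0, 0, -0.4], [0, 0, 0, 0, -0.2], [0, 0, 0.15, 0, -0.1], [0, 0, 0.5, 0, 0], [0, 0, 0.8, 0, 0], [0, 0, 0.9, 0, 0.5]]]'

```text
clock: 8.55
eef_pos: [0.6009, 0.2518, 0.1551]
tool_rot: [-0.026, 1.0, -0.001, -0.002]
ft_force: [1.2, -0.7, 0.1]
grip_width: 0.0535
grasp_force: 0.0
```

apply_moves --targets '[[[0, 0, 0.9, 0, 1], [0, 0, 0.9, 0, 1], [0, 0, 0.9, 0, 1], [0, -0.4, 0.9, 0, 1], [-0.1, -0.8, 0, -5, 1], [-0.1, -0.9, 0, -5, 1], [-0.1, -0.9, 0, -5, 1], [-0.1, -0.9, 0, -5, 1]]]'

```text
clock: 9.22
eef_pos: [0.5861, 0.0953, 0.301]
tool_rot: [0.15, 0.989, 0.0, 0.001]
ft_force: [0.0, -1.1, 0.8]
grip_width: 0.0851
grasp_force: 0.0
```

```bash
python3 look.py side s3; python3 look.py scene sc3; cat > chk.py <<'E'
from h import *
import sys
for n,f,(x0,y0,x1,y1) in(("side",sys.argv[1],(112,250,250,330)),("scene",sys.argv[2],(300,145,392,245))):
    g=np.load(f"pics/{f}.npz"); P=g["P"][y0:y1,x0:x1]; im=g["im"][y0:y1,x0:x1]; V=im.max(-1); z=P[...,2]
    m=(z>.048)&(z<.072)&(V<70); p=P[m]; r=cv2.minAreaRect((p[:,:2]*1000).astype(np.float32)); print(n,"bar",len(p),np.round(r[0],1),np.round(r[1],1),round(r[2],1),"z top",np.percentile(p[:,2],90).round(4))
    p=P[(z>.034)&(z<.048)]; p=p[(abs(p[:,0]-.603)<.112)&(abs(p[:,1]-.253)<.04)]; A=np.c_[p[:,:2]-[.603,.253],np.ones(len(p))]; c=np.linalg.lstsq(A,p[:,2],rcond=None)[0]; print("plane",c.round(4),len(p))
E
python3 chk.py s3 sc3
python3 -c "
import cv2,numpy as np
a=cv2.imread('pics/s3.png')[235:345,95:265]; b=cv2.imread('pics/sc3.png')[140:250,290:400]
cv2.imwrite('pics/c3.png',np.hstack([cv2.resize(a,(480,311)),cv2.resize(b,(311,311))]))"
```

```text
9.2667 [0.5854 0.0884 0.3013] yawx 162.22 tz [ 0.    -0.005 -1.   ] q6 0.463 cam [0.301 0.586 0.663]
9.3167 [0.5859 0.0915 0.3013] yawx 162.54 tz [ 0.    -0.002 -1.   ] q6 0.461 cam [ 0.999 -0.188  0.99 ]
side bar 305 [601.5 254.9] [59.8 12.7] 2.6 z top 0.0636
plane [ 0.0018 -0.0082  0.0407] 2533
scene bar 151 [604.3 250.4] [59.6 12.4] 2.6 z top 0.0643
plane [-0.0024  0.0111  0.0406] 1405
```

View pics/c3.png

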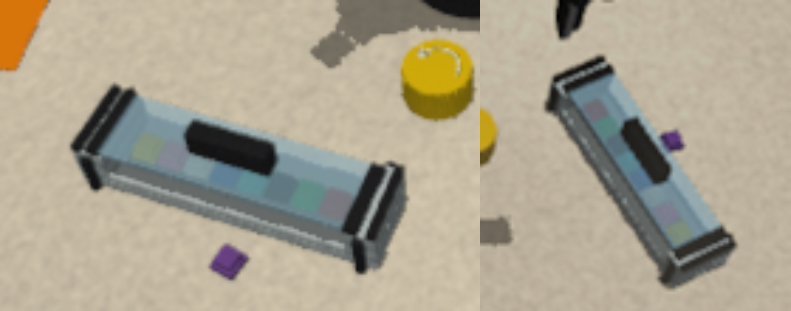

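The crops show the cover lying flat between both lips, with the bar in the middle and the loose keycap unmoved. Next is the cap.

apply_moves --targets '[[[-0.3, -0.6, 0, -3, 1], [-0.35, -0.6, 0, -4, 1], [-0.35, -0.6, 0, -4, 1], [-0.25, -0.4, 0, -1, 1], [-0.12, -0.12, 0, 0, 1], [0, 0, 0, 0, 1], [0, 0, 0, 0, 1]]]'

```text
clock: 9.9
eef_pos: [0.532, 0.0043, 0.3007]
tool_rot: [0.25, 0.968, 0.0, 0.0]
ft_force: [0.1, 0.3, -0.8]
grip_width: 0.0856
grasp_force: 0.0
```

```bash
python3 look.py wrist w4; cat > cap.py <<'E'
from h import *
import sys
f=np.load(f"pics/{sys.argv[1]}.npz"); im,K,Rc,e,P=[f[k] for k in("im","K","Rc","e","P")]
H,S,V=cv2.split(cv2.cvtColor(im,cv2.COLOR_BGR2HSV)); zt=float(sys.argv[2])
m=((H<8)|(H>172))&(S>100)|(S<60)&(V>150)
m&=(P[...,2]>zt-.006)&(P[...,2]<zt+.006)
n,l,st,_=cv2.connectedComponentsWithStats(m.astype(np.uint8)); i=1+np.argmax(st[1:,4]); v,u=np.where(l==i)
p=onplane(np.c_[u,v],zt,K,Rc,e)[:,:2]*1000; c,r=cv2.minEnclosingCircle(p.astype(np.float32)); print(len(p),"cap top",np.round(c,1),"r",round(r,1),"z",np.median(P[l==i][:,2]).round(4),"uv",u.mean(),v.mean())
E
python3 cap.py w4 .190
```

```text
9.95 [0.5322 0.0046 0.3005] yawx 151.06 tz [ 0.001  0.001 -1.   ] q6 0.513 cam [0.465 0.043 0.426]
2515 cap top [531.   -2.6] r 25.9 z 0.1894 uv 246.44572564612326 192.71650099403578
```

View pics/w4.png

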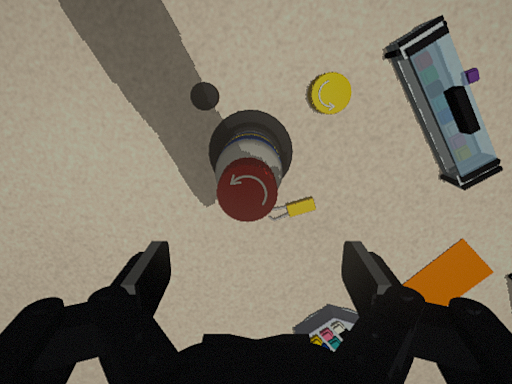

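The wrist view shows the red cap at about (246,190), centred between the open fingers. The covered tray is at upper right.

apply_moves --targets '[[[-0.03, -0.18, -0.2, 0, 1], [0, 0, -0.5, 0, 1], [0, 0, -0.7, 0, 1], [0, 0, -0.7, 0, 1], [0, 0, -0.6, 0, 1], [0, 0, -0.3, 0, 1], [0, 0, -0.16, 0, 1], [0, 0, 0, 0, 1]]]'

```text
clock: 10.62
eef_pos: [0.5294, -0.0031, 0.1716]
tool_rot: [0.25, 0.968, -0.001, -0.002]
ft_force: [-0.1, 0.6, 0.9]
grip_width: 0.0854
grasp_force: 0.0
```

apply_moves --targets '[[[0, 0, 0, 0, -1], [0, 0, 0, 0, -1], [0, 0, 0, 0, -1], [0, 0, 0, 0, -1], [0, 0, 0, 0, -1]]]'

```text
clock: 11.03
eef_pos: [0.5314, -0.0035, 0.1755]
tool_rot: [0.251, 0.968, 0.0, 0.002]
ft_force: [-0.3, 0.3, 4.4]
grip_width: 0.0497
grasp_force: 61.3
```

apply_moves --targets '[[[0, 0, -0.05, 0, -1], [0, 0, -0.05, 0, -1], [0, 0, -0.05, 0, -1], [0, 0, -0.02, 0, -1], [0, 0, 0, 0, -1], [0, 0, 0, 0, -1]]]'

```text
clock: 11.53
eef_pos: [0.5314, -0.0035, 0.1699]
tool_rot: [0.251, 0.968, 0.001, 0.002]
ft_force: [-3.5, -0.1, 11.9]
grip_width: 0.0501
grasp_force: 62.0
```

```bash
python3 look.py side s5; python3 cap.py s5 .184; python3 - <<'E'
import numpy as np
for f in("s3","s5"):
    g=np.load(f"pics/{f}.npz"); P=g["P"]; im=g["im"].astype(int); m=(im[...,2]>90)&(im[...,2]>2*im[...,1])
    m[:, :235]=0; m[:,290:]=0; z=P[...,2]; m&=(abs(P[...,0]-.53)<.04)&(abs(P[...,1]+.003)<.04)&(z>.15); v,u=np.where(m)
    print(f,m.sum(),np.percentile(z[m],[50,80,90,95]).round(4),"rows",v.min(),v.max())
E
```

```text
11.5833 [ 0.5314 -0.0035  0.1699] yawx 150.98 tz [ 0.004 -0.    -1.   ] q6 0.5 cam [0.301 0.586 0.663]
255 cap top [527.1   1.1] r 28.4 z 0.1841 uv 265.4901960784314 160.4156862745098
s3 403 [0.1893 0.1905 0.191  0.1914] rows 150 175
s5 292 [0.1834 0.1846 0.185  0.1853] rows 153 177
```

apply_moves --targets '[[[0, 0, -0.02, 3, -1], [0, 0, 0, 5, -1], [0, 0, 0, 5, -1], [0, 0, 0, 5, -1], [0, 0, 0, 5, -1], [0, 0, 0, 5, -1], [0, 0, 0, 5, -1], [0, 0, 0, 5, -1]]]'

```text
clock: 12.25
eef_pos: [0.5328, -0.0035, 0.1698]
tool_rot: [-0.08, 0.997, -0.0, 0.004]
ft_force: [0.1, 0.4, 12.2]
grip_width: 0.05
grasp_force: 62.1
```

apply_moves --targets '[[[0, 0, 0, 5, -1], [0, 0, 0, 5, -1], [0, 0, 0, 5, -1], [0, 0, 0, 5, -1], [0, 0, 0, 4, -1], [0, 0, 0, 0, -1], [0, 0, 0, 0, -1]]]'

```text
clock: 12.83
eef_pos: [0.5329, -0.0035, 0.1698]
tool_rot: [-0.284, 0.959, -0.001, 0.004]
ft_force: [-0.4, 0.1, 11.5]
grip_width: 0.05
grasp_force: 62.1
```

```bash
python3 look.py wrist w6; python3 look.py side s6; python3 -c "
import cv2,numpy as np
a=cv2.imread('pics/s6.png')[120:250,200:330]; b=cv2.imread('pics/w6.png')
cv2.imwrite('pics/c6.png',np.hstack([cv2.resize(a,(384,384)),b[:,60:460]]))"
```

```text
12.8833 [ 0.5328 -0.0035  0.1698] yawx -147.01 tz [ 0.008  0.    -1.   ] q6 -0.582 cam [ 0.468 -0.044  0.294]
12.9333 [ 0.5329 -0.0035  0.1698] yawx -147.01 tz [ 0.008  0.    -1.   ] q6 -0.582 cam [0.301 0.586 0.663]
```

View pics/c6.png

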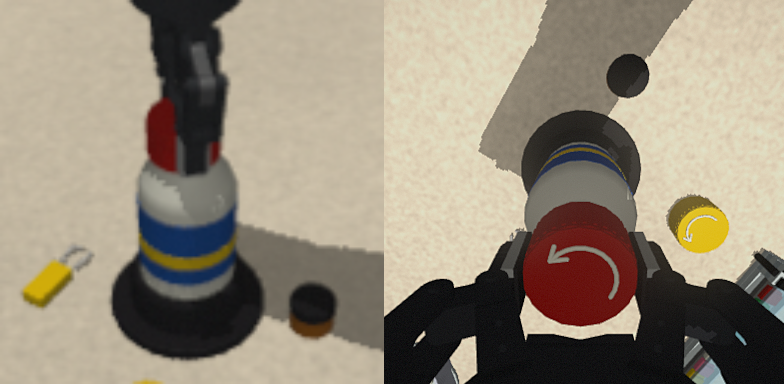

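The crops show the cap in the fingers. Its arrow keeps its place relative to the hand, so the cap turned about 62° with the gripper. The bottle, jar and puller have not moved.

apply_moves --targets '[[[0, 0, 0.05, 0, -1], [0, 0, 0.05, 0, -1], [0, 0, 0.1, 0, -1], [0, 0, 0.3, 0, -1], [0, 0, 0.5, 0, -1], [0, 0, 0.5, 0, -1], [0, 0, 0.3, 0, -1], [0, 0, 0.1, 0, -1]]]'

```text
clock: 13.6
eef_pos: [0.5316, -0.0036, 0.2448]
tool_rot: [-0.284, 0.959, -0.001, 0.002]
ft_force: [-0.1, 0.5, -0.1]
grip_width: 0.05
grasp_force: 62.1
```

apply_moves --targets '[[[0, 0, 0, 0, -1], [0, 0, 0, 0, -1], [0, 0, 0, 0, -1], [0, 0, 0, 0, -1]]]'

```text
clock: 13.93
eef_pos: [0.5297, -0.0035, 0.241]
tool_rot: [-0.284, 0.959, 0.0, -0.001]
ft_force: [0.2, 0.3, -0.2]
grip_width: 0.05
grasp_force: 62.1
```

```bash
python3 look.py side s7; python3 look.py scene sc7; python3 chk.py s7 sc7; python3 cap.py s7 .256; python3 cap.py sc7 .256; python3 -c "
import cv2,numpy as np
a=cv2.imread('pics/s7.png'); b=cv2.imread('pics/sc7.png')
cv2.imwrite('pics/c7.png',np.hstack([cv2.resize(a[100:340,110:340],(380,396)),cv2.resize(b[120:280,200:400],(400,396))]))"
```

```text
13.9833 [ 0.5298 -0.0035  0.2411] yawx -147.02 tz [-0.002  0.    -1.   ] q6 -0.582 cam [0.301 0.586 0.663]
14.0333 [ 0.5299 -0.0035  0.2413] yawx -147.02 tz [-0.002  0.    -1.   ] q6 -0.582 cam [ 0.999 -0.188  0.99 ]
side bar 310 [601.4 255.4] [59.7 12.9] 2.7 z top 0.0639
plane [ 0.0021 -0.0054  0.0407] 2520
scene bar 151 [605.  250.8] [60.4 12.1] 2.2 z top 0.0643
plane [-0.0017  0.005   0.0406] 1404
132 cap top [536.5   6.9] r 25.7 z 0.2551 uv 255.53787878787878 130.8181818181818
215 cap top [535.9  -3.1] r 28.0 z 0.255 uv 245.93488372093023 159.85581395348837
```

View pics/c7.png

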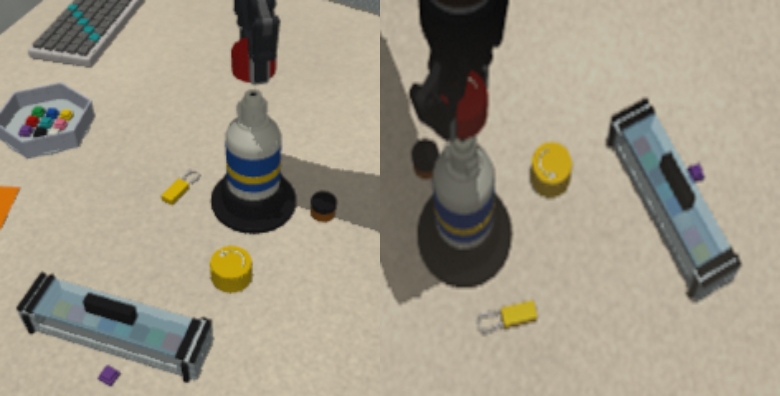

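The crops show the cap off the bottle, level and straight above the bare neck. Its lower edge is about 4.7 cm above the rim. The cover is seated and the other items have not moved.

apply_moves --targets '[[[0, 0, 0, 0, -1], [0, 0, 0, 0, -1], [0, 0, 0, 0, -1], [0, 0, 0, 0, -1], [0, 0, 0, 0, -1], [0, 0, 0, 0, -1]]]'

```text
clock: 14.53
eef_pos: [0.5304, -0.0035, 0.2423]
tool_rot: [-0.284, 0.959, -0.0, 0.0]
ft_force: [-0.4, 0.1, -0.5]
grip_width: 0.0501
grasp_force: 62.1
```

```bash
python3 -c "
from workcell import order
print(order.job_done())"
```

```text
the job is handed in; nothing more can be done
None
```

The job is handed in at about 14.5 s (no verdict was shown): the cover lies flat between the tray's lips, and the cap is off and held level about 5 cm above the bottle's mouth, with the keycap, puller and jar left where they were.

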